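# Unstack the delivered parts bins onto their colour-marked places

## Task

Two stacks of grey parts bins have come in on the plywood board. Take the stacks apart and stand each bin in the middle of the black place plate whose border has the same colour as the bin's ends, upright and lined up lengthwise with the plate. Keep the bins level, set them down gently without dropping them, and leave the yellow picking bin and the hand scanner where they are.

Things in the scene. Friction and masses are not known exactly. Their poses are not given: they have to be found in the camera images.
- bin_red: long open-topped grey plastic parts bin, 140 mm long (its x axis), 56 mm wide (its y axis), 45 mm high, walls 4 mm, rigid, with a red block along the rim at both ends and a red label on both end faces; a few steel bolts fixed inside. Either end may go either way. Origin: centre of its underside, z up. It is a bottom bin of one of the two stacks at the start, standing on a fixed plywood delivery board 8 mm thick.
- bin_blue: long open-topped grey plastic parts bin, 140 mm long (its x axis), 56 mm wide (its y axis), 45 mm high, walls 4 mm, rigid, with a blue block along the rim at both ends and a blue label on both end faces; a few brass nuts fixed inside. Either end may go either way. Origin: centre of its underside, z up. It is a bottom bin of one of the two stacks at the start, standing on a fixed plywood delivery board 8 mm thick.
- bin_green: short open-topped grey plastic parts bin, 95 mm long (its x axis), 56 mm wide (its y axis), 45 mm high, walls 4 mm, rigid, with a green block along the rim at both ends and a green label on both end faces; a few black caps fixed inside. Either end may go either way. Origin: centre of its underside, z up. It is a top bin of one of the two stacks at the start, standing on the rim of a long bin, whose two ends stick out from under it.
- bin_white: short open-topped grey plastic parts bin, 95 mm long (its x axis), 56 mm wide (its y axis), 45 mm high, walls 4 mm, rigid, with a white block along the rim at both ends and a white label on both end faces; a few aluminium sleeves fixed inside. Either end may go either way. Origin: centre of its underside, z up. It is a top bin of one of the two stacks at the start, standing on the rim of a long bin, whose two ends stick out from under it.
- plate_red: fixed flat black place plate with a red border, 170 mm long (its x axis), 86 mm wide (its y axis), 6 mm thick, no raised edge, lying on the bench. Origin: centre of its underside, z up; its top is at z = 6 mm. The place of the bin with the red ends.
- plate_blue: fixed flat black place plate with a blue border, 170 mm long (its x axis), 86 mm wide (its y axis), 6 mm thick, no raised edge, lying on the bench. Origin: centre of its underside, z up; its top is at z = 6 mm. The place of the bin with the blue ends.
- plate_green: fixed flat black place plate with a green border, 170 mm long (its x axis), 86 mm wide (its y axis), 6 mm thick, no raised edge, lying on the bench. Origin: centre of its underside, z up; its top is at z = 6 mm. The place of the bin with the green ends.
- plate_white: fixed flat black place plate with a white border, 170 mm long (its x axis), 86 mm wide (its y axis), 6 mm thick, no raised edge, lying on the bench. Origin: centre of its underside, z up; its top is at z = 6 mm. The place of the bin with the white ends.
- picking_bin: bystander, loose: yellow open-fronted picking bin, 110 mm (x) by 100 mm (y) by 70 mm high, at the far side of the work. Origin: centre of its underside. To be left alone.
- scanner: bystander, loose: black hand scanner lying on the bench at the far side of the work, a bar about 145 mm long (along its y, from -53 to +90 mm) and 30 mm wide, 34 mm high with a 55 mm wide head at its +y end. Origin: on the bench under the middle of its grip. To be left alone.
Things that resemble listed ones, but are neither listed nor needed, are in the scene too. What is shaped like the bin_blue but pink is not meant.

How it is judged:
By the outcome, as a careful person would: the job done as asked, in the order asked, and still so for the second after the job is handed in, with the robot touching nothing.
It also fails if it takes over 112 s, if anything falls off the work surface, if the arm or the gripper's body presses on something with over 40 N, if the wrist force passes 120 N, or if a joint passes its speed limit or range.

## Robot

A 6-joint arm with a two-finger parallel gripper is mounted at the origin on the work surface. World frame = base frame: x ahead of the robot, y to its left, z up, the work surface at z = 0. Lengths are in mm, angles in rad, forces in N, time in s.
With the tool pointing down it reaches from about 375 to 750 mm from the base axis. Payload 9 kg.
Tool frame: the origin (TCP) lies at the very end of the fingers, on their centre line; the grasp point (between the pads) lies 19 mm behind it (r.hold_point_z is the distance from the TCP to the grasp point, in mm); z points along the fingers, y is the direction in which the jaws open and shut (so a half turn about z gives the same grasp; the last joint's range is limited). The gripper opens to 85 mm and grips with 20 to 120 N. Pads are 22 mm wide; open, the fingers measure 114 mm over their backs; the gripper's body (76 mm by 85 mm) begins 54 mm behind the grasp point. The pads swing forward as they close: fully open they stand 13 mm farther back than shut.
Start: joints at [0.911, 0.104, 0.097, 1.564, 0, 1.353], TCP at [256.549, 542.42, 231.331] pointing down, gripper open.
Joint ranges: [-2.99, 2.99], [-0.84, 1.86], [-1.1, 1.16], [-1.84, 2.11], [-1.51, 1.56], [-3.14, 3.14]. Speed limits (rad/s): [2.22, 2.22, 2.57, 3.14, 3.14, 3.14].

## Interface

Orientations are given as a unit quaternion [w, x, y, z].
In Python, from station import r gives the robot as it stands. Calls block until the motion is done:
- r.movep(position, orientation): joint-space move of the TCP to a pose.
- r.line_to(position, ori=None, velocity=150, f_stop=None): straight line of the TCP; ori=None keeps the orientation; velocity is the mean speed in mm/s. With f_stop (N) it stops when the force on the tool has changed by that much, and returns True; else False.
- r.set_joints(angles): joint-space move.
- r.grip(opening): finger opening in mm; the grip force is fixed at half the most; returns when the fingers have stopped.
- r.sleep(seconds).
- r.solve_ik(position, orientation): joint angles nearest the present ones, or None.
- r.camera(name): name is "side" or "top"; returns (picture, depth): 420x560x3 uint8, red, green, blue; 420x560 float32, mm along the optical axis (not along the pixel's ray), 0 where there is no reading.
- r.camera_params(name): a dict with "fov_y" (degrees; the focal length in pixels is half the picture's height over the tangent of half this angle, whatever the lens; pixels are square), "cx", "cy" (the principal point, pixels), "position" and "attitude" of the camera in the world. Camera axes: x right, y down, z forward; pixel columns grow to the right and rows downward; lengths in mm; the calibration is good to about 2 mm. A picture is of the moment at which its call begins. camera_params takes no time and is no camera call.
A pose or a line that the arm cannot do raises r.Unreachable and nothing moves.
- r.sign_off(): hands the job in, once; it reports no verdict.
Readings, each from a call of its own:
- r.current_clock(): time.
- r.current_joint_positions(): joint angles.
- r.current_qd(): joint speeds.
- r.current_tau(): joint torques, N m.
- r.current_tcp_pos(): TCP position.
- r.current_orientation(): TCP orientation.
- r.current_ft_force(): force on the tool from outside, world axes, zero at the start.
- r.current_ft_torque(): the same for the moment, N m.
- r.current_opening(): finger opening in mm.
Only numpy, scipy, OpenCV 4.12 (cv2) and the standard library are available. Lean on these libraries where they do the work, as an engineer would, in place of code of your own. Each camera call takes 0.05 s, during which the arm holds its last target.

## Working session

There is one attempt and no reset: what is moved stays moved. The work goes in short steps, each a Python script; the robot and the scene stay as the last script left them, time stands still between calls to the robot, and variables do not carry over. Pictures are saved under pics/ and viewed, and the job is handed in when it is done.

```bash
ls; mkdir -p pics; python3 - <<'E'
from station import r
import cv2,numpy as np
for n in ("top","side"):
    p,d=r.camera(n); cv2.imwrite(f"pics/{n}0.png",cv2.cvtColor(p,cv2.COLOR_RGB2BGR)); np.save(f"{n}0.npy",d); np.save(f"{n}0p.npy",p)
    print(n,r.camera_params(n),(d==0).mean())
print(r.current_clock(),r.current_orientation(),r.current_opening(),r.hold_point_z)
E
```

```text
pics
top {'fov_y': 49.62302837290563, 'cx': 279.6980682317371, 'cy': 210.9179416786619, 'position': array([ 355.87626834,    6.44449835, 1091.5143616 ]), 'attitude': array([-0.05669542,  0.71271127, -0.69676218,  0.05788556])} 0.0042729591836734694
side {'fov_y': 57.846686400527155, 'cx': 283.3791887537162, 'cy': 210.83090481205633, 'position': array([ 301.35714971, -733.15726443,  603.0295553 ]), 'attitude': array([-0.46172028,  0.87720982, -0.11512274,  0.06374998])} 0.004056122448979592
0.1 [-2.62133644e-04  2.19112116e-01  9.75699504e-01 -5.38188801e-04] 85.2909224533787 18.700000000000003
```

View pics/top0.png

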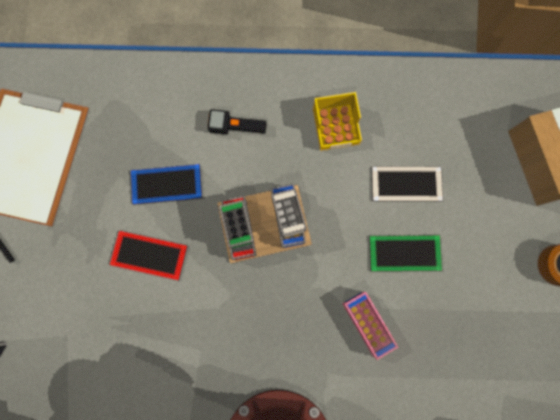

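View pics/side0.png

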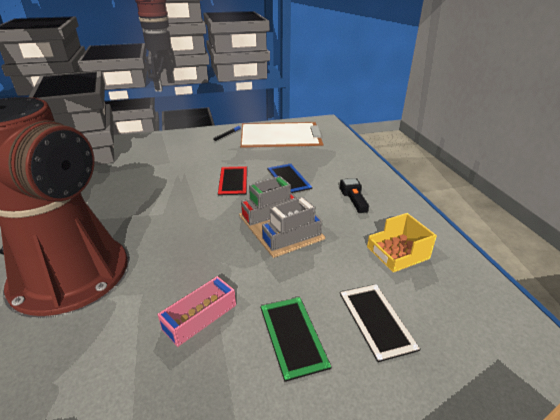

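The top view shows a green-on-red stack at about (237,228) and a white-on-blue stack at about (289,215). The plates are blue (166,184), red (149,255), white (406,184) and green (405,253). The lookalikes are the pink bin with blue ends at (371,325), which is not meant, and the grey shelf bins in the side view's background. Next I'll measure positions.

```bash
cat > h.py <<'E'
import numpy as np,cv2
from scipy.spatial.transform import Rotation as R
def cam(P):
    q=P['attitude']; return R.from_quat([q[1],q[2],q[3],q[0]]).as_matrix(),P['position'],210/np.tan(np.radians(P['fov_y']/2)),P['cx'],P['cy']
def onplane(P,uv,z):
    M,c,f,cx,cy=cam(P); uv=np.atleast_2d(uv).astype(float)
    d=np.c_[(uv[:,0]-cx)/f,(uv[:,1]-cy)/f,np.ones(len(uv))]@M.T
    return c+d*((z-c[2])/d[:,2])[:,None]
def cloud(P,D):
    M,c,f,cx,cy=cam(P); v,u=np.mgrid[:D.shape[0],:D.shape[1]]
    X=np.stack([(u-cx)/f*D,(v-cy)/f*D,D],-1)@M.T+c; X[D==0]=np.nan; return X
def proj(P,X):
    M,c,f,cx,cy=cam(P); p=(np.atleast_2d(X)-c)@M; return np.c_[p[:,0]/p[:,2]*f+cx,p[:,1]/p[:,2]*f+cy]
def masks(p):
    h=cv2.cvtColor(p,cv2.COLOR_RGB2HSV).astype(int); H,S,V=h[...,0],h[...,1],h[...,2]
    return dict(red=((H<8)|(H>172))&(S>150)&(V>70), blue=(H>108)&(H<128)&(S>120)&(V>60), green=(H>50)&(H<85)&(S>110)&(V>50), white=(S<45)&(V>185))
def comps(m,amin=15):
    n,l,s,c=cv2.connectedComponentsWithStats(m.astype(np.uint8)); return [(l==i,s[i],c[i]) for i in range(1,n) if s[i,4]>=amin]
E
python3 - <<'E'
from station import r
from h import *
P=r.camera_params('top'); p=np.load('top0p.npy'); D=np.load('top0.npy'); X=cloud(P,D)
cv2.imwrite('pics/crop0.png',cv2.cvtColor(cv2.resize(p[175:275,200:330],None,fx=6,fy=6,interpolation=cv2.INTER_CUBIC),cv2.COLOR_RGB2BGR))
for k,m in masks(p).items():
    for c,s,ct in comps(m):
        print(k,s,ct.round(1),'med z',np.nanmedian(X[c][:,2]).round(1),np.nanmedian(X[c][:,:2],0).round(0))
for uv in [(20,300),(300,330),(500,300),(300,80)]: print(uv,X[uv[1],uv[0]].round(1))
Ps=r.camera_params('side'); Xs=cloud(Ps,np.load('side0.npy'))
for uv in [(350,350),(180,200),(295,340)]: print('side',uv,Xs[uv[1],uv[0]].round(1))
E
```

```text
red [ 110  231   77   49 1065] [148.3 255. ] med z 6.6 [420. 316.]
red [233 249  20   8  89] [242.4 252.6] med z 52.7 [427.  90.]
blue [131 165  69  39 623] [163.5 183.5] med z 6.5 [596. 291.]
blue [274 186  19   7  53] [282.4 188.9] med z 52.8 [578.   2.]
blue [284 237  19   7  67] [293.2 239.8] med z 52.9 [459. -27.]
blue [349 296  17  11  53] [357.2 301.1] med z 45.1 [ 325. -173.]
blue [378 348   9   7  20] [381.4 351.2] med z 45.6 [ 217. -226.]
green [222 203  20   9  96] [231.8 206.9] med z 97.3 [526. 114.]
green [230 235  20   9  98] [239.6 238.9] med z 97.5 [454.  92.]
green [370 236  71  35 933] [403.7 252.4] med z 6.9 [ 442. -287.]
white [   0   96   80  127 7219] [ 31.8 156.5] med z 4.7 [662. 622.]
white [553 108   7  20  85] [556.9 115.4] med z 100.8 [ 757. -625.]
white [373 167  69  33 642] [407.  183.1] med z 6.7 [ 608. -304.]
white [274 191  20   9  88] [283.8 195. ] med z 97.6 [555.  -2.]
white [283 225  21   8  88] [293.3 228.1] med z 98.1 [481. -24.]
(20, 300) [ 3.080e+02  6.135e+02 -6.000e-01]
(300, 330) [253.8 -47.1  -0.7]
(500, 300) [ 333.1 -520.5   -3.8]
(300, 80) [873.8 -37.6   1.9]
side (350, 350) [ 533.9 -351.8    1.5]
side (180, 200) [ 2.566e+02  2.455e+02 -1.000e-01]
side (295, 340) [ 441.9 -308.3    5.7]
```

View pics/crop0.png

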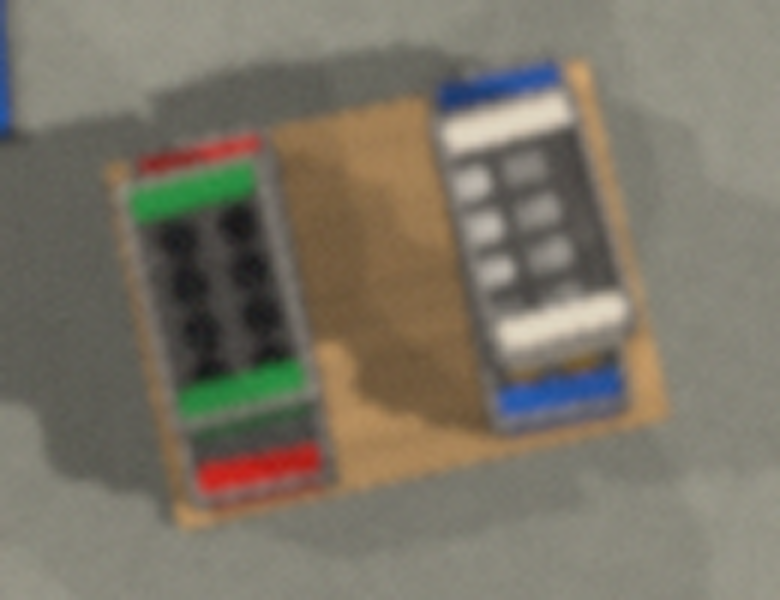

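Close crop confirms it: the left stack is green on red and the right is white on blue, both grey bins with the correct end blocks. Next, precise poses from both cameras.

```bash
cat >> h.py <<'E'
def rect(P,m,z):
    """oriented rectangle (world) round mask's pixels, on plane z"""
    ys,xs=np.nonzero(m); hull=cv2.convexHull(np.c_[xs,ys].astype(np.float32))[:,0]
    W=onplane(P,hull,z)[:,:2].astype(np.float32)
    (c,(w,h),a)=cv2.minAreaRect(W)
    if w<h: w,h,a=h,w,a+90
    return np.array(c),w,h,(a+90)%180-90
def ends(P,m1,m2,z):
    c=[]
    for m in (m1,m2):
        ys,xs=np.nonzero(m); c.append(onplane(P,[[xs.mean(),ys.mean()]],z)[0,:2])
    d=c[0]-c[1]; return (c[0]+c[1])/2,np.hypot(*d),np.degrees(np.arctan(d[1]/d[0]))
E
python3 - <<'E'
from station import r
from h import *
for n in ('top','side'):
    P=r.camera_params(n); p=np.load(n+'0p.npy'); X=cloud(P,np.load(n+'0.npy')); print(n)
    for k,m in masks(p).items():
        cs=[(c,s,np.nanmedian(X[c],0)) for c,s,ct in comps(m,12)]
        for c,s,x in cs:
            if not(150<x[0]<700 and abs(x[1])<400): continue
            if s[4]>300 and x[2]<20: print('plate',k,s,*rect(P,c,6))
            else: print('  comp',k,s,x.round(0))
        if k in('green','white'):
            e=[c for c,s,x in cs if x[2]>88 and x[2]<105 and 300<x[0]<650 and abs(x[1])<200]
            if len(e)==2: print('bin',k,*ends(P,*e,98))
E
```

```text
top
  comp red [233 199   9   2  12] [550. 106.  53.]
plate red [ 110  231   77   49 1065] [420.58813477 317.68502808] 168.7720184326172 83.32587432861328 78.97514343261719
  comp red [233 249  20   8  89] [427.  90.  53.]
plate blue [131 165  69  39 623] [594.29150391 286.64849854] 167.6246337890625 83.95185089111328 -83.57232570648193
  comp blue [199 182   2  11  12] [589. 202.   6.]
  comp blue [274 186  19   7  53] [578.   2.  53.]
  comp blue [284 237  19   7  67] [459. -27.  53.]
  comp blue [349 296  17  11  53] [ 325. -173.   45.]
  comp blue [378 348   9   7  20] [ 217. -226.   46.]
  comp green [222 203  20   9  96] [526. 114.  97.]
  comp green [230 235  20   9  98] [454.  92.  98.]
plate green [370 236  71  35 933] [ 438.85610962 -295.00863647] 167.12600708007812 81.03564453125 -88.69812190532684
bin green [489.66385761 103.15296814] 73.51703864176258 15.780656190696806
plate white [373 167  69  33 642] [ 610.16998291 -303.15093994] 167.3491973876953 80.22626495361328 -88.68140423297882
  comp white [274 191  20   9  88] [555.  -2.  98.]
  comp white [283 225  21   8  88
[... 634 characters left out ...]
 [161 323  13  18  60] [ 216. -239.   19.]
  comp green [277 178  10   8  42] [527. 115.  97.]
  comp green [253 185   9   8  23] [456.  93.  98.]
  comp green [250 192   8  13  52] [447.  90.  72.]
plate green [ 261  297   70   83 1304] [ 441.52697754 -294.29953003] 169.510498046875 84.37493133544922 -88.18831706047058
bin green [490.86755111 101.59172683] 71.95913345699364 15.662513100436984
  comp white [299 198  14  11  60] [557.  -4.  98.]
  comp white [273 207  13  11  54] [484. -25.  98.]
plate white [ 341  284   78   76 1021] [ 612.80981445 -300.36911011] 168.87738037109375 84.85672760009766 -88.97767150402069
bin white [520.55962121 -14.56580868] 75.86705250971573 16.614288901895353
```

```bash
cat >> h.py <<'E'
def q_yaw(adeg):
    a=np.radians(adeg); M=np.array([[np.cos(a),np.sin(a),0],[np.sin(a),-np.cos(a),0],[0,0,-1]]).T.T
    x=np.array([np.cos(a),np.sin(a),0]); z=np.array([0,0,-1.]); y=np.cross(z,x)
    q=R.from_matrix(np.c_[x,y,z]).as_quat(); return [q[3],q[0],q[1],q[2]]
E
python3 - <<'E'
from station import r
from h import *
for n in ('top','side'):
    P=r.camera_params(n); p=np.load(n+'0p.npy'); X=cloud(P,np.load(n+'0.npy'))
    h=cv2.cvtColor(p,cv2.COLOR_RGB2HSV).astype(int)
    m=(h[...,0]>105)&(h[...,0]<130)&(h[...,1]>90)&(h[...,2]>40)
    for c,s,ct in comps(m,12):
        x=np.nanmedian(X[c],0)
        if 500<x[0]<700 and 180<x[1]<400: print(n,s,rect(P,c,6))
j=np.array(r.current_joint_positions())
for nm,x,y,a in [('g',490.3,102.4,15.7),('gp',440.2,-294.6,-88.4),('w',519.1,-13.8,16.7),('wp',611.5,-301.8,-88.8),('rp',421.6,317,78.9),('bp',596,289,-83.6)]:
    for k in (0,180):
        for z in (60,180):
            s=r.solve_ik([x,y,z],q_yaw(a+k)); print(nm,k,z,None if s is None else np.round(s,2))
E
```

```text
top [ 131  164   71   40 1073] (array([594.1673584 , 286.52880859]), 169.1031951904297, 85.65951538085938, -83.1950216293335)
side [268 164  44  28 252] (array([598.25579834, 286.10955811]), 172.57347106933594, 85.27639770507812, -82.63545227050781)
g 0 60 [-0.06 -0.16 -0.47  1.26  0.    2.81]
g 0 180 [-0.06 -0.2  -0.3   1.48  0.    2.81]
g 180 60 [-0.06 -0.16 -0.47  1.26  0.   -0.33]
g 180 180 [-0.06 -0.2  -0.3   1.48  0.   -0.33]
gp 0 60 [-0.84 -0.07 -0.39  1.25  0.   -2.44]
gp 0 180 [-0.84 -0.12 -0.21  1.47  0.   -2.44]
gp 180 60 [-0.84 -0.07 -0.39  1.25  0.    0.71]
gp 180 180 [-0.84 -0.12 -0.21  1.47  0.    0.71]
w 0 60 [-0.28 -0.1  -0.42  1.25  0.    2.57]
w 0 180 [-0.28 -0.15 -0.24  1.47  0.    2.57]
w 180 60 [-0.28 -0.1  -0.42  1.25  0.   -0.57]
w 180 180 [-0.28 -0.15 -0.24  1.47  0.   -0.57]
wp 0 60 [-0.65  0.39  0.11  1.29  0.   -2.24]
wp 0 180 [-0.65  0.36  0.29  1.51  0.   -2.24]
wp 180 60 [-0.65  0.39  0.11  1.29  0.    0.9 ]
wp 180 180 [-0.65  0.36  0.29  1.51  0.    0.9 ]
rp 0 60 [ 0.4  -0.08 -0.4   1.25  0.    2.16]
rp 0 180 [ 0.4  -0.12 -0.22  1.47  0.    2.16]
rp 180 60 [ 0.4  -0.08 -0.4   1.25  0.   -0.98]
rp 180 180 [ 0.4  -0.12 -0.22  1.47  0.   -0.98]
bp 0 60 [ 0.25  0.33  0.04  1.28  0.   -1.43]
bp 0 180 [ 0.25  0.29  0.22  1.49  0.   -1.43]
bp 180 60 [0.25 0.33 0.04 1.28 0.   1.71]
bp 180 180 [0.25 0.29 0.22 1.49 0.   1.71]
```

```bash
cat > pick.py <<'E'
from station import r
from h import *
def pick(x,y,a,zbin,dz=6,up=180):
    q=q_yaw(a)
    r.movep([x,y,max(zbin+100,150)],q); t=r.current_clock(); print('above',t)
    hit=r.line_to([x,y,zbin+dz],velocity=120,f_stop=15); print('down',hit,np.round(r.current_tcp_pos(),1),r.current_clock())
    if hit: return False
    r.grip(40); print('grip',r.current_opening(),r.current_clock(),np.round(r.current_ft_force(),1))
    r.line_to([x,y,zbin+dz+15],velocity=40); r.line_to([x,y,up],velocity=150)
    print('up',r.current_opening(),r.current_clock(),np.round(r.current_ft_force(),1),np.round(r.current_tcp_pos(),1)); return True
def snap(tag):
    for n in ('top','side'):
        p,d=r.camera(n); np.save(f'{n}{tag}p.npy',p); np.save(f'{n}{tag}.npy',d)
        cv2.imwrite(f'pics/{n}{tag}.png',cv2.cvtColor(p,cv2.COLOR_RGB2BGR))
E
python3 - <<'E'
from pick import *
pick(490.3,102.4,195.7,53); snap('1')
E
```

```text
above 1.9333
down False [490.8 102.4  59.8] 2.8667
grip 55.13521142870223 3.25 [-0.5 -0.5  6.3]
up 55.406208924248666 4.6333 [ 1.4 -0.2 -2.5] [489.8 102.4 178.9]
```

View pics/side1.png

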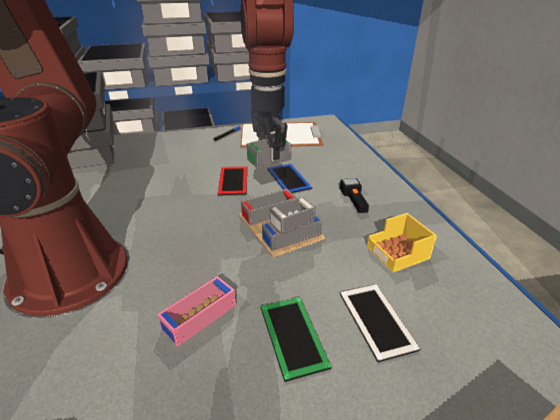

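View pics/top1.png

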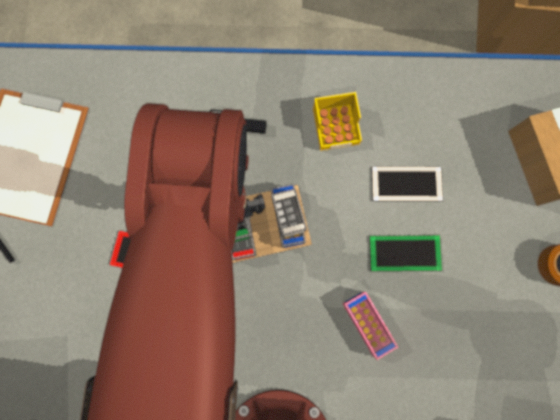

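```bash
cat >> pick.py <<'E'
def place(x,y,a,zpl=6,dz=6,up=150):
    q=q_yaw(a); r.movep([x,y,170],q); print('over',r.current_clock())
    r.line_to([x,y,zpl+dz+10],velocity=120); r.sleep(0.3)
    hit=r.line_to([x,y,zpl+dz-3],velocity=12,f_stop=4)
    print('down',hit,np.round(r.current_tcp_pos(),1),np.round(r.current_ft_force(),1),r.current_clock())
    r.grip(70); r.sleep(.2); r.grip(85); print('open',r.current_opening(),np.round(r.current_tcp_pos(),1))
    r.line_to([x,y,up],velocity=150); print('up',r.current_clock())
E
python3 - <<'E'
from pick import *
place(440.2,-294.6,91.6); r.movep([519.1,-13.8,180],q_yaw(196.7)); snap('2'); print(r.current_clock())
E
```

```text
over 6.2167
down True [ 440.2 -294.5   13. ] [-0.2 -0.1  4.6] 8.65
open 85.07452053406415 [ 439.6 -293.9   12.1]
up 10.5167
11.7833
```

View pics/side2.png

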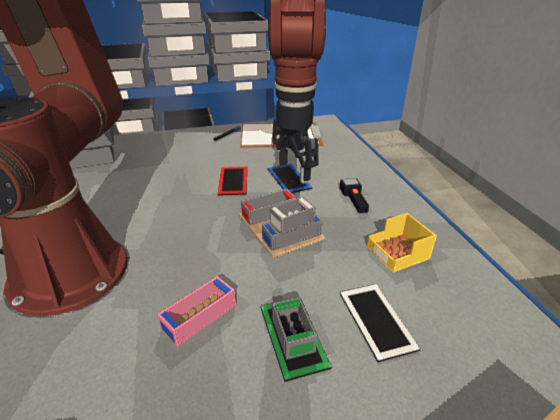

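View pics/top2.png

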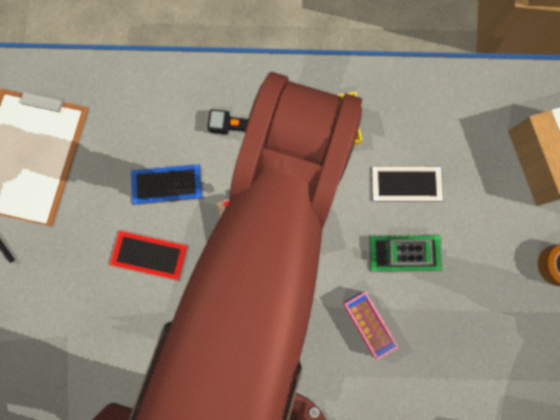

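```bash
cat >> h.py <<'E'
def measure(P,p,D,k,zr,box,tol=8,amin=8):
    X=cloud(P,D); m=masks(p)[k]&(abs(X[...,2]-zr)<tol)&(X[...,0]>box[0])&(X[...,0]<box[1])&(X[...,1]>box[2])&(X[...,1]<box[3])
    cs=sorted(comps(m,amin),key=lambda t:-t[1][4]); out=[(t[1].tolist(),onplane(P,[t[2]],zr)[0,:2].round(1)) for t in cs]
    return (ends(P,cs[0][0],cs[1][0],zr) if len(cs)>1 else None),out
E
python3 - <<'E'
from station import r
from h import *
for n in ('top','side'):
    P=r.camera_params(n); p=np.load(n+'2p.npy'); D=np.load(n+'2.npy')
    print(n,measure(P,p,D,'green',51,(350,530,-400,-200)))
    m=masks(p)['green']; X=cloud(P,D)
    for c,s,ct in comps(m&(X[...,2]<20)&(X[...,1]<-150),20): print(s,rect(P,c,6))
    x=X[(X[...,2]>46)&(X[...,2]<56)&(X[...,0]>380)&(X[...,0]<500)&(X[...,1]<-230)&(X[...,1]>-370)]
    print('rim depth rect',cv2.minAreaRect(x[:,:2].astype(np.float32)),np.percentile(x[:,2],[10,50,90]))
    print('red',measure(P,p,D,'red',53,(380,600,40,160)))
E
```

```text
top ((array([ 438.64847422, -295.60648898]), np.float64(74.73227904964507), np.float64(-87.82946380090148)), [([425, 242, 5, 20, 88], array([ 440.1, -332.9])), ([393, 242, 4, 20, 73], array([ 437.2, -258.3]))])
[370 236  71  35 790] (array([ 438.88027954, -295.25506592]), 166.40286254882812, 80.9241943359375, -88.35885047912598)
rim depth rect ((440.23870849609375, -295.4661865234375), (55.35758972167969, 95.8952865600586), 1.3686738014221191) [48.15240403 50.94778599 53.56416584]
red (None, [([224, 201, 4, 5, 14], array([541.7, 133.4]))])
side ((array([ 440.36032086, -296.7815364 ]), np.float64(72.55304377717768), np.float64(-88.60927403553126)), [([275, 300, 25, 11, 146], array([ 439.5, -260.5])), ([287, 331, 26, 10, 127], array([ 441.2, -333. ]))])
[261 304  70  76 926] (array([ 441.371521  , -294.38143921]), 168.94029235839844, 84.10274505615234, -87.97980499267578)
[290 349  23   7  52] (array([ 445.19006348, -335.3274231 ]), 42.050174713134766, 4.91772985458374, 0.9739715456962585)
rim depth rect ((441.54150390625, -294.8642883300781), (56.34953689575195, 97.060546875), 1.5125657320022583) [48.10566026 50.49596516 51.91189249]
red ((array([488.33693089, 100.9614468 ]), np.float64(119.1321726796851), np.float64(12.444427932483705)), [([284, 190, 10, 9, 41], array([546.5, 113.8])), ([244, 201, 9, 9, 34], array([430.2,  88.1]))])
```

Green is centred to about 1 mm in both views (side view: bin at (295,328) on its plate), with yaw matching. White is next, then I'll clear the arm and look at the bottom bins.

```bash
python3 - <<'E'
from pick import *
if pick(519.1,-13.8,196.7,53):
    place(611.5,-301.8,91.2); r.movep([480,-380,230],q_yaw(91.2)); snap('3'); print(r.current_clock())
    for n in ('top','side'):
        P=r.camera_params(n); p=np.load(n+'3p.npy'); D=np.load(n+'3.npy')
        X=cloud(P,D)
        for k,b in [('red',(380,600,40,160)),('blue',(400,620,-60,40))]:
            print(n,k,measure(P,p,D,k,53,b))
        print('white',measure(P,p,D,'white',51,(530,700,-400,-200)))
E
```

```text
above 12.0333
down False [519.7 -14.   60. ] 12.9667
grip 55.10904696553254 13.35 [-1.  -0.5  6.6]
up 55.12074347695666 14.7333 [ 0.1 -0.3 -2. ] [518.6 -13.7 178.9]
over 16.05
down True [ 611.5 -301.8   13.1] [ 0.8 -0.7  6.1] 18.475
open 85.0296829582041 [ 610.7 -301.2   11.9]
up 20.3417
21.1667
top red ((array([486.5630001 , 101.75617966]), np.float64(120.5178931621078), np.float64(11.863432849659251)), [([233, 249, 20, 8, 91], array([427.6,  89.4])), ([224, 198, 20, 8, 84], array([545.5, 114.1]))])
top blue ((array([518.197049  , -13.08219634]), np.float64(120.37364918933709), np.float64(12.107324055299925)), [([274, 186, 19, 7, 71], array([ 5.77e+02, -5.00e-01])), ([284, 237, 19, 7, 66], array([459.3, -25.7]))])
white ((array([ 609.21727269, -302.96838813]), np.float64(77.30685796827811), np.float64(-87.62552775184642)), [([426, 169, 6, 20, 91], array([ 610.8, -341.6])), ([394, 170, 5, 19, 81], array([ 607.6, -264.3]))])
side red ((array([488.36697556, 100.84732101]), np.float64(119.1418971422604), np.float64(12.33101262592272)), [([284, 190, 10, 9, 44], array([546.6, 113.6])), ([244, 201, 9, 9, 34], array([430.2,  88.1]))])
side blue (None, [([265, 224, 11, 11, 45], array([461.7, -25.5]))])
white ((array([ 611.26927197, -303.27438222]), np.float64(74.93454655237913), np.float64(-88.5159248066132)), [([360, 284, 23, 12, 156], array([ 610.3, -265.8])), ([379, 314, 24, 10, 128], array([ 612.2, -340.7]))])
```

```bash
python3 -c "
import cv2,numpy as np
a=cv2.imread('pics/top3.png');b=cv2.imread('pics/side3.png')
cv2.imwrite('pics/both3.png',cv2.resize(np.hstack([a,b]),(800,300),interpolation=cv2.INTER_AREA))"
```

```text
(no output)
```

View pics/top3.png

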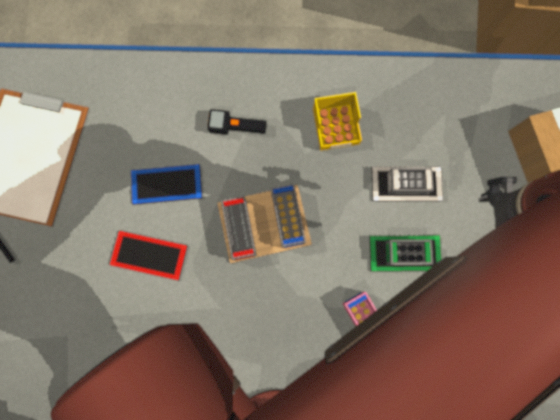

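View pics/side3.png

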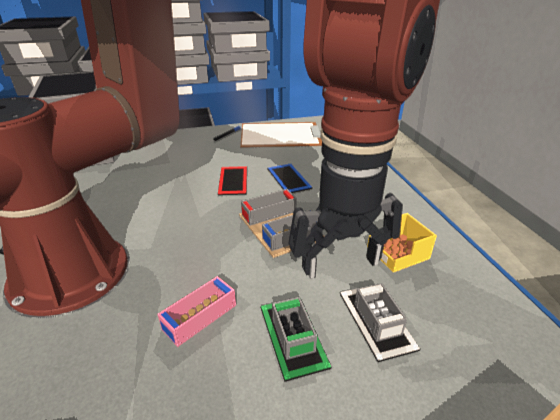

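White sits at (410,182) in the top view, within about 1–2 mm of its plate centre. Red (238,228) and blue (289,215) are now uncovered and undisturbed. Red next.

```bash
python3 - <<'E'
from pick import *
r.movep([480,-150,230],q_yaw(150))
if pick(487.5,101.3,192.1,8,up=140):
    place(421.6,317,258.9)
    if pick(519.1,-13.6,192.1,8,up=180):
        place(596.2,286.3,277.1)
r.movep([480,0,230],q_yaw(190)); snap('4'); print(r.current_clock())
E
```

```text
above 23.1167
down False [488.2 101.3  14.8] 24.4
grip 55.370014924868464 24.7833 [-0.2  0.3  5.8]
up 55.412215598539944 26.2 [ 0.1  0.7 -1.3] [486.9 101.3 138.9]
over 27.1083
down True [421.6 317.   12.8] [0.1 0.1 4.9] 29.55
open 84.8990469234264 [420.7 316.6  11.9]
up 31.4167
above 32.7167
down False [519.7 -13.7  14.8] 34.0
grip 54.87923250447534 34.3833 [-0.4  0.5  6.3]
up 55.431766995157986 36.0667 [-0.3  0.4 -3.4] [518.5 -13.5 178.8]
over 37.25
down True [596.2 286.3  12.8] [-0.3  0.9  5. ] 39.6917
open 84.97944980140771 [595.1 286.   11.5]
up 41.5667
42.8833
```

View pics/top4.png

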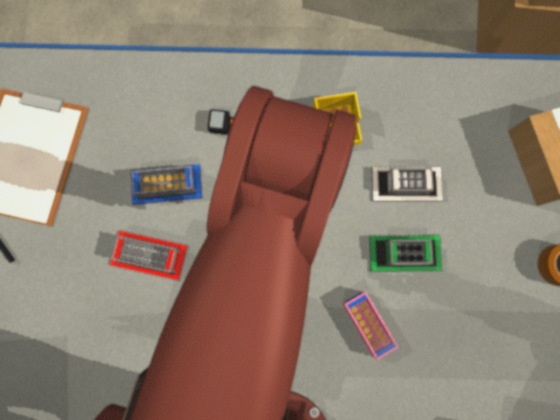

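View pics/side4.png

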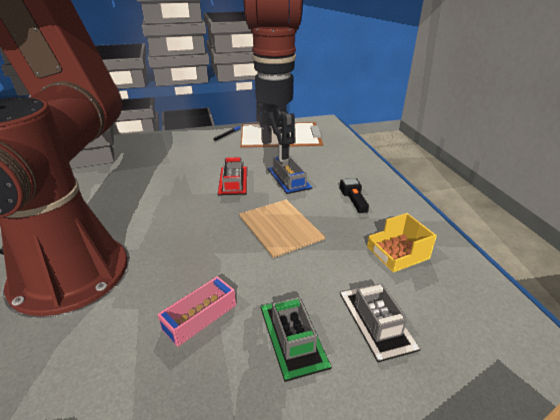

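All four are on their plates: blue (166,182), red (148,255), white (410,182) and green (411,252) in the top view. Now the numeric check.

```bash
python3 - <<'E'
from station import r
from h import *
pl={'top':dict(red=(420.6,317.7,79.0),blue=(594.2,286.5,-83.2),green=(438.9,-295.0,-88.7),white=(610.2,-303.2,-88.7)),
'side':dict(red=(422.7,316.3,78.8),blue=(598.3,286.1,-82.6),green=(441.5,-294.3,-88.2),white=(612.8,-300.4,-89.0))}
for n in ('top','side'):
    P=r.camera_params(n); p=np.load(n+'4p.npy'); D=np.load(n+'4.npy'); X=cloud(P,D)
    for k,(x,y,a) in pl[n].items():
        b=(x-95,x+95,y-95,y+95); ms=measure(P,p,D,k,51,b,tol=6); print(n,k,ms)
        if ms[0]: print('   offset',(ms[0][0]-[x,y]).round(1),'dyaw',round(ms[0][2]-a,1))
        q=X[(abs(X[...,2]-51)<6)&(X[...,0]>b[0])&(X[...,0]<b[1])&(X[...,1]>b[2])&(X[...,1]<b[3])]
        c,(w,h),t=cv2.minAreaRect(q[:,:2].astype(np.float32)); print('   depth rim',np.round(c,1),round(w,1),round(h,1),round(t,1),'off',(np.array(c)-[x,y]).round(1))
a=np.load('side0p.npy').astype(int);b=np.load('side4p.npy').astype(int)
print('bystander diff scanner',abs(a-b)[170:215,335:375].max(),'bin',abs(a-b)[212:272,362:440].mean())
E
```

```text
top red ((array([420.06796866, 315.45527599]), np.float64(120.16106388256145), np.float64(79.01311798134107)), [([114, 239, 9, 20, 95], array([431.5, 374.4])), ([165, 250, 9, 20, 84], array([408.6, 256.5]))])
   offset [-0.5 -2.2] dyaw 0.0
   depth rim [420.9 316. ] 140.9 56.8 79.1 off [ 0.3 -1.7]
top blue ((array([594.54592987, 285.06035448]), np.float64(120.78584107581288), np.float64(-82.261948123834)), [([134, 173, 5, 19, 71], array([586.4, 344.9])), ([185, 168, 5, 19, 64], array([602.7, 225.2]))])
   offset [ 0.3 -1.4] dyaw 0.9
   depth rim [595.7 285.9] 57.4 140.9 7.3 off [ 1.5 -0.6]
top green ((array([ 438.54149878, -295.57497733]), np.float64(74.66149710997706), np.float64(-87.99170193956284)), [([425, 242, 5, 20, 92], array([ 439.8, -332.9])), ([393, 242, 4, 20, 73], array([ 437.2, -258.3]))])
   offset [-0.4 -0.6] dyaw 0.7
   depth rim [ 440.3 -295.1] 55.5 96.5 1.4 off [ 1.4 -0.1]
top white ((array([ 610.08602422, -302.89303687]), np.float64(77.50476888338551), np.float64(-88.45082660598017)), [([426, 169, 6, 20, 94], array([ 611.1, -341.6])), ([393, 169, 6, 20, 85], array(
[... 505 characters left out ...]
8.5 141.4 7.0 off [-0.  0.]
side green ((array([ 440.43210527, -296.40169711]), np.float64(73.23215516957993), np.float64(-88.68719398243464)), [([275, 300, 25, 10, 133], array([ 439.6, -259.8])), ([287, 331, 26, 10, 126], array([ 441.3, -333. ]))])
   offset [-1.1 -2.1] dyaw -0.5
   depth rim [ 441.3 -294.7] 56.6 97.1 2.0 off [-0.2 -0.4]
side white ((array([ 611.40696507, -303.01329221]), np.float64(75.20831367674265), np.float64(-88.89195548857735)), [([360, 285, 23, 10, 129], array([ 610.7, -265.4])), ([379, 314, 24, 10, 117], array([ 612.1, -340.6]))])
   offset [-1.4 -2.6] dyaw 0.1
   depth rim [ 612.7 -301.7] 57.5 96.8 1.2 off [-0.1 -1.3]
bystander diff scanner 10 bin 4.491737891737892
```

```bash
python3 - <<'E'
from h import *
for t in '04':
    h=cv2.cvtColor(np.load(f'side{t}p.npy'),cv2.COLOR_RGB2HSV); m=(h[...,0]>18)&(h[...,0]<35)&(h[...,1]>140)&(h[...,2]>60)
    m[:, :355]=False
    ys,xs=np.nonzero(m); print(len(xs),xs.mean().round(2),ys.mean().round(2),xs.min(),xs.max(),ys.min(),ys.max())
from station import r
r.sign_off(); print(r.current_clock())
E
```

```text
1948 404.77 240.75 367 436 213 271
1951 404.75 240.7 367 436 213 271
the job is handed in; nothing more can be done
the job is handed in; nothing more can be done
```

I took both stacks apart, top bins first (green, white, then red, blue), and stood each bin on the plate with its colour. I then backed the arm clear and handed the job in at about 43 s.

- **Placing:** Each bin was lowered at 12 mm/s until about 5 N of contact, then released.
- **Position:** In the final pictures, depth of the rims puts every bin within about 2 mm of its plate centre. Yaw agrees within about 1° in the top view. All the rims showed at about the expected height, so the bins look upright.
- **Bystanders:** The scanner and the yellow picking bin did not move between the first and last side pictures.
- **Disagreements:** The side camera's colour-block reading gave offsets up to 3.5 mm for red and −1.5° of yaw. That came from very few pixels, and the depth reading of the same bin disagreed, so I trusted the depth. For blue, the side view showed only one end block, so it was checked there by depth only. The two cameras differ from each other by 2–4 mm, so I used their average.

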